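# Stand the round bottles in their drip dishes

### The arm

A 7-joint arm with a two-finger parallel gripper is mounted at the origin on the work surface. World frame = base frame: x ahead of the robot, y to its left, z up, the work surface at z = 0. Lengths are in m, angles in rad, forces in N, time in s.
With the tool pointing down it reaches from about 0.4 to 0.85 m from the base axis. Payload 10.4 kg.
Tool frame: the origin (TCP) lies between the finger pads; the fingertips stand r.nose_length ahead of it and the grasp point (between the pads) lies 6 mm ahead of it (r.nose_length is the distance from the TCP to the fingertips, in m); z points along the fingers, x is the direction in which the jaws open and shut, and the axes are right-handed (so a half turn about z gives the same grasp; the last joint's range is limited). The gripper opens to 87 mm and grips with 3 to 60 N. Pads are 19 mm wide; open, the fingers measure 117 mm over their backs; the gripper's body (75 mm by 190 mm) begins 51 mm behind the grasp point.
Start: joints at [1.161, 0.332, -0.065, 1.46, 0.022, 1.35, -0.088], TCP at [0.236, -0.579, 0.248] pointing down, gripper open.
Joint ranges: [-2.6, 2.6], [-0.5, 2.12], [-1.47, 1.34], [0.16, 2.42], [-1.27, 4.41], [0.06, 2.06], [-2.6, 2.6]. Speed limits (rad/s): [2.22, 2.22, 2.79, 2.79, 3.14, 3.14, 3.14].

### API

Orientations are given as a unit quaternion [x, y, z, w].
In Python, from bench import r gives the robot as it stands. The module is installed in compiled form; this text tells all that it offers.
- The arm moves only by the shell command python3 -m creep 'ROWS' [OPENING] [FORCE]. ROWS is JSON, a list of rows, each an object of numbers: "x", "y", "z": the shift along the world's x, y, z in m; "spin": the turn about the world's z in degrees. In form: [{"x": .., "y": .., "z": .., "spin": ..}, ...]. A call has 1 to 12 rows; each row is the pose to reach, as a shift and turn from the pose commanded when the call began; what a row does not reach only later rows make up. A row lasts 1/8 s, in which the tool goes at most 62.5 mm and 10.7 degrees, less where a joint would pass 70% of its speed; a pose out of reach is approached as far as the arm can. A call with a gripper value outside its range is refused whole. OPENING is the finger opening in m, from 0 to 0.087, set as the call begins (- or left out, the last holds). The fingers move at their own pace and stop on an object; FORCE is the grip in N (left out, the last holds). Time passes only in rows, so rows that repeat a pose let the fingers close. It gives the time, the measured TCP pose, the force and the opening at its end, in the units of the state.
- r.read_state(): the state, without advancing time (a new reading comes with each control period).
- r.camera(name): name is "scene" or "top" or "wrist"; returns a dict with "pixels" (400x640x3 uint8, blue, green, red), "z_map" (400x640 float32, m along the optical axis (not along the pixel's ray), 0 where there is no reading), "K" (3x3 intrinsics, pixels), "k1" (the pictures are not rectified: a ray, as slopes to the right and down, at radius r is drawn at 1 + k1 r^2 times it, then the intrinsics apply), "R" (3x3) and "t" (3): a world point X has camera coordinates R X + t. Camera axes: x right, y down, z forward; pixel columns grow to the right and rows downward; lengths in m; the calibration is good to about 2 mm. A picture is of the moment at which its call begins.
- r.close_job(): hands the job in, once; it reports no verdict.
The state is a dict: "time": time; "joint_positions": joint angles; "joint_vel": joint speeds; "joint_torque": joint torques, N m; "ee_pos": TCP position; "eef_rot": TCP orientation; "ft_force": force on the tool from outside, world axes, zero at the start; "torque": the same for the moment, N m; "width": finger opening in m.
Only numpy, scipy, OpenCV 4.12 (cv2) and the standard library are available. Lean on these libraries where they do the work, as an engineer would, in place of code of your own. Each camera call takes 0.05 s, during which the arm holds its last target. There are 200 camera calls.

### The job

Stand each of the four round white bottles upright in the drip dish of its own size: the smallest bottle in the smallest dish, the next size in the next, and so on up to the largest bottle in the largest dish, each flat on the floor of its dish. Keep the bottles upright on the way and set them down without dropping them. Leave the two square bottles where they stand.

Things in the scene. Friction and masses are not known exactly. Their poses are not given: they have to be found in the camera images.
- bottle_28: Loose round white plastic bottle with a white screw cap, the smallest of four: body a plain upright cylinder 28 mm in diameter from the base up to 42 mm, above it a shoulder and a cap 22 mm in diameter, 60 mm tall in all, about 45 g. Origin: centre of the underside; z up.
- bottle_40: Loose round white plastic bottle with a white screw cap, the second smallest of four: body a plain upright cylinder 40 mm in diameter from the base up to 58 mm, above it a shoulder and a cap 32 mm in diameter, 80 mm tall in all, about 90 g. Origin: centre of the underside; z up.
- bottle_52: Loose round white plastic bottle with a white screw cap, the second largest of four: body a plain upright cylinder 52 mm in diameter from the base up to 75 mm, above it a shoulder and a cap 42 mm in diameter, 100 mm tall in all, about 170 g. Origin: centre of the underside; z up.
- bottle_64: Loose round white plastic bottle with a white screw cap, the largest of four: body a plain upright cylinder 64 mm in diameter from the base up to 92 mm, above it a shoulder and a cap 51 mm in diameter, 118 mm tall in all, about 280 g. Origin: centre of the underside; z up.
- dish_48: Round shallow bare aluminium drip dish, open on top, the smallest of four, fixed to the bench: inside diameter 48 mm, wall 3 mm thick (outside 54 mm), rim 12 mm high, flat floor 3 mm above the bench. Origin: centre of its underside; z up. It belongs to the smallest round bottle, which fits with 10 mm to spare all round.
- dish_60: Round shallow bare aluminium drip dish, open on top, the second smallest of four, fixed to the bench: inside diameter 60 mm, wall 3 mm thick (outside 66 mm), rim 12 mm high, flat floor 3 mm above the bench. Origin: centre of its underside; z up. It belongs to the second smallest round bottle, which fits with 10 mm to spare all round.
- dish_72: Round shallow bare aluminium drip dish, open on top, the second largest of four, fixed to the bench: inside diameter 72 mm, wall 3 mm thick (outside 78 mm), rim 12 mm high, flat floor 3 mm above the bench. Origin: centre of its underside; z up. It belongs to the second largest round bottle, which fits with 10 mm to spare all round.
- dish_84: Round shallow bare aluminium drip dish, open on top, the largest of four, fixed to the bench: inside diameter 84 mm, wall 3 mm thick (outside 90 mm), rim 12 mm high, flat floor 3 mm above the bench. Origin: centre of its underside; z up. It belongs to the largest round bottle, which fits with 10 mm to spare all round.
- square_small: Loose white plastic bottle with a SQUARE body, the smaller of two: 40 x 40 mm up to 50 mm, then a shoulder and a round cap 26 mm in diameter, 70 mm tall in all. Not part of the job: leave it standing. Origin: centre of the underside; z up.
- square_large: Loose white plastic bottle with a SQUARE body, the larger of two: 54 x 54 mm up to 72 mm, then a shoulder and a round cap 35 mm in diameter, 96 mm tall in all. Not part of the job: leave it standing. Origin: centre of the underside; z up.
There are look-alikes about, which are no part of the job. Leave any black, blue or purple look-alike of the dish_60 alone.

How it is judged:
By the outcome, as a careful person would: the job done as asked, in the order asked, and still so for the second after the job is handed in, with the robot touching nothing.
It also fails if it takes over 120 s, if anything falls off the work surface, if the arm or the gripper's body presses on something with over 40 N, if the wrist force passes 120 N, or if a joint passes its speed limit or range.

## Working session

There is one attempt and no reset: what is moved stays moved. The work goes in short steps, Python scripts to look and compute and a shell command to move; the robot and the scene stay as the last step left them, time stands still between calls to the robot, and variables do not carry over. Pictures are saved under pics/ and viewed, about 12 in all and at most 16, crops included, and the job is handed in when it is done.

```bash
mkdir -p pics
cat > h.py <<'E'
import numpy as np, cv2
from bench import r
def shot(n):
    return r.camera(n)
def world(c):
    h,w=c["z_map"].shape
    uv=np.stack(np.meshgrid(np.arange(w),np.arange(h)),-1).reshape(-1,1,2).astype(float)
    k=np.array([c["k1"],0,0,0,0.])
    n=cv2.undistortPoints(uv,c["K"],k).reshape(h,w,2)
    z=c["z_map"]
    P=np.dstack([n[...,0]*z,n[...,1]*z,z])
    W=(P-c["t"])@c["R"]
    W[z==0]=np.nan
    return W
E
python3 - <<'E'
from h import *
s=r.read_state();print(r.nose_length,s["time"],s["ee_pos"],s["eef_rot"],s["width"],s["ft_force"])
for n in("top","scene"):
    c=shot(n);cv2.imwrite(f"pics/{n}0.png",c["pixels"]);np.savez(f"pics/{n}0.npz",**c)
    print(n,c["K"].tolist(),c["k1"],(-c["R"].T@c["t"]))
E
```

```text
0.025 0.0 [ 0.23560947 -0.57849541  0.24673897] [ 8.29841290e-01 -5.57999018e-01 -6.29848330e-04 -3.63273679e-04] 0.08703514524624457 [-0.94997067 -0.38041601  0.01904934]
top [[509.55388915404234, 0.0, 321.4325095588761], [0.0, 509.55388915404234, 198.3038781079053], [0.0, 0.0, 1.0]] -0.004508648588880967 [ 0.4417826  -0.00728981  1.42158656]
scene [[484.50164189584376, 0.0, 326.4867873130496], [0.0, 484.50164189584376, 199.48683011457865], [0.0, 0.0, 1.0]] 0.03858849606179489 [1.522124   0.29559636 0.9046241 ]
```

View pics/top0.png

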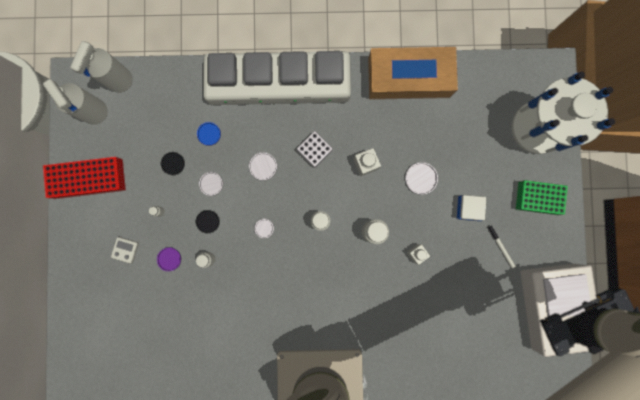

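View pics/scene0.png

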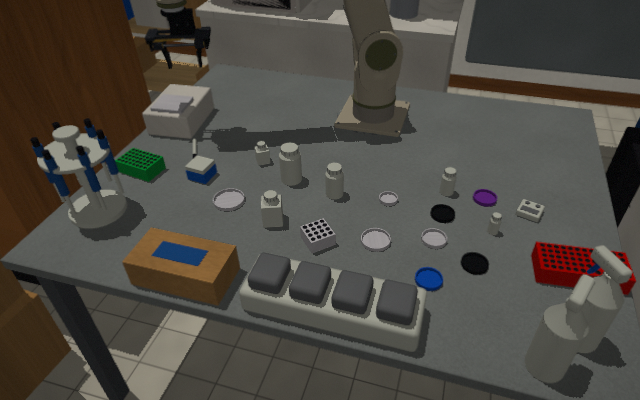

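Run:
```python
from h import *
c=np.load("pics/top0.npz");W=world(c)
z=W[...,2]
m=((z>0.006)&(z<0.16)).astype(np.uint8)
n,l,st,ce=cv2.connectedComponentsWithStats(m)
for i in range(1,n):
    if st[i,4]<80: continue
    k=l==i;p=W[k];zt=np.nanpercentile(z[k],95)
    t=p[p[:,2]>zt-.006]
    print(st[i].tolist(),"ztop %.3f"%zt,"topc",(t[:,:2].min(0)+t[:,:2].max(0)).round(4)/2,"ext",np.ptp(t[:,:2],axis=0).round(3),"bgr",c["pixels"][k].mean(0).round())
```

```text
[368, 47, 91, 53, 4448] ztop 0.085 topc [ 0.86815 -0.27185] ext [0.121 0.231] bgr [ 83. 107. 129.]
[90, 48, 42, 46, 892] ztop 0.157 topc [0.87785 0.5364 ] ext [0.073 0.052] bgr [105. 113. 114.]
[203, 51, 149, 54, 7533] ztop 0.112 topc [0.8716 0.0974] ext [0.084 0.354] bgr [126. 134. 134.]
[54, 83, 53, 42, 925] ztop 0.157 topc [0.7884 0.6156] ext [0.075 0.074] bgr [104. 112. 112.]
[511, 98, 55, 56, 1387] ztop 0.145 topc [ 0.6987  -0.59365] ext [0.132 0.078] bgr [106. 112. 111.]
[197, 122, 24, 24, 113] ztop 0.017 topc [0.7179 0.295 ] ext [0.061 0.062] bgr [145.  84.  56.]
[296, 132, 37, 36, 701] ztop 0.045 topc [6.636e-01 5.000e-04] ext [0.094 0.093] bgr [149. 149. 153.]
[354, 148, 27, 28, 490] ztop 0.099 topc [ 0.62525 -0.14175] ext [0.032 0.034] bgr [156. 169. 169.]
[161, 152, 23, 24, 106] ztop 0.016 topc [0.6361 0.396 ] ext [0.062 0.062] bgr [52. 52. 52.]
[43, 157, 82, 42, 2777] ztop 0.054 topc [0.5981 0.6313] ext [0.105 0.207] bgr [ 31.  34. 136.]
[406, 161, 33, 36, 162] ztop 0.016 topc [ 0.58095 -0.2968 ] ext [0.09  0.087] bgr [166. 167. 171.]
[199, 172, 25, 24, 103] ztop 0.016 to
[... 827 characters left out ...]
 127. 128.]
[111, 237, 28, 27, 511] ztop 0.025 topc [0.3986  0.52785] ext [0.066 0.067] bgr [147. 157. 157.]
[406, 244, 24, 21, 277] ztop 0.074 topc [ 0.37095 -0.27745] ext [0.021 0.023] bgr [152. 164. 165.]
[157, 248, 25, 24, 118] ztop 0.016 topc [0.36995 0.4063 ] ext [0.063 0.064] bgr [121.  68. 103.]
[196, 252, 20, 17, 238] ztop 0.083 topc [0.36905 0.2992 ] ext [0.029 0.032] bgr [145. 157. 158.]
[521, 264, 76, 94, 3830] ztop 0.100 topc [ 0.26215 -0.64655] ext [0.101 0.117] bgr [150. 156. 160.]
[569, 344, 20, 11, 136] ztop 0.090 topc [ 0.12285 -0.6733 ] ext [0.024 0.047] bgr [177. 190. 196.]
[277, 350, 86, 50, 3417] ztop 0.125 topc [5.28e-02 5.00e-05] ext [0.054 0.14 ] bgr [ 93. 106. 113.]
```

The top view shows the four white bottles at px (154,211), (204,260), (320,219) and (376,232). The white dishes are at (264,228), (210,183), (263,166) and (421,178).

These could be mistaken for them:
- **Square bottles:** (367,160) and (420,254).
- **Black dishes:** (173,163) and (207,221).
- **Blue dish:** (209,133).
- **Purple dish:** (169,259).
- **White gadget and box:** (124,250) and (473,208).

Next I'll correct the bench-plane bias, fit the dishes and check a close crop.

```bash
cat >> h.py <<'E'
def level(W,lo=None):
    "bench plane fit -> subtract"
    m=(np.abs(W[...,2])<.012)
    if lo is not None: m&=lo
    p=W[m]
    for _ in range(4):
        a=np.c_[p[:,:2],np.ones(len(p))];q=np.linalg.lstsq(a,p[:,2],rcond=None)[0];e=p[:,2]-a@q
        k=np.abs(e)<.003;p=p[k]
    return q
E
python3 - <<'E'
from h import *
for n in("top","scene"):
    c=dict(np.load(f"pics/{n}0.npz"));W=world(c);q=level(W);print(n,"plane",q, "z at (.5,.1)",q@[.5,.1,1])
    W[...,2]-=W[...,0]*q[0]+W[...,1]*q[1]+q[2]
    z=W[...,2]
    for nm,x,y,h,d in [("d48",.45,.143,.012,.054),("d60",.577,.289,.012,.066),("d72",.625,.145,.012,.078),("d84",.581,-.297,.012,.09),("b28",.502,.433,.06,.022),("b40",.369,.299,.08,.032),("b52",.467,-.012,.1,.042),("b64",.435,-.158,.118,.051)]:
        k=(np.hypot(W[...,0]-x,W[...,1]-y)<d/2+.02)&(z>h-.005)
        p=W[k][:,:2].astype(np.float32)
        if len(p)<8: print(nm,len(p));continue
        (u,v),rad=cv2.minEnclosingCircle(p)
        print(nm,len(p),"%.4f %.4f dia %.4f"%(u,v,2*rad),"zmax %.4f"%np.percentile(z[k],90))
c=np.load("pics/top0.npz")["pixels"][120:280,130:440]
cv2.imwrite("pics/crop.png",cv2.resize(c,None,fx=2.5,fy=2.5,interpolation=cv2.INTER_CUBIC))
w=shot("wrist");cv2.imwrite("pics/w0.png",w["pixels"]);print(-w["R"].T@w["t"],w["R"])
E
```

```text
top plane [-0.00064836 -0.00093536  0.0007275 ] z at (.5,.1) 0.00030978267706721754
d48 85 0.4491 0.1415 dia 0.0643 zmax 0.0140
d60 127 0.5695 0.2861 dia 0.0915 zmax 0.0145
d72 148 0.6277 0.1477 dia 0.1140 zmax 0.0143
d84 172 0.5842 -0.2950 dia 0.1178 zmax 0.0141
b28 56 0.5021 0.4335 dia 0.0238 zmax 0.0635
b40 121 0.3678 0.2992 dia 0.0335 zmax 0.0830
b52 192 0.4667 -0.0120 dia 0.0422 zmax 0.1030
b64 296 0.4348 -0.1574 dia 0.0512 zmax 0.1214
scene plane [ 0.00024557  0.00089052 -0.00054804] z at (.5,.1) -0.0003362020560974089
d48 84 0.4527 0.1453 dia 0.0572 zmax 0.0138
d60 132 0.5792 0.2895 dia 0.0721 zmax 0.0133
d72 141 0.6281 0.1470 dia 0.0845 zmax 0.0132
d84 144 0.5843 -0.2947 dia 0.0951 zmax 0.0133
b28 52 0.5055 0.4351 dia 0.0250 zmax 0.0630
b40 71 0.3712 0.2996 dia 0.0339 zmax 0.0812
b52 113 0.4710 -0.0102 dia 0.0457 zmax 0.1016
b64 157 0.4393 -0.1583 dia 0.0579 zmax 0.1198
[ 0.30240891 -0.55214698  0.38470258] [[ 0.37722005 -0.92612305 -0.00106121]
 [-0.89328628 -0.36414721  0.26350795]
 [-0.24442722 -0.09845252 -0.96465664]]
```

View pics/crop.png

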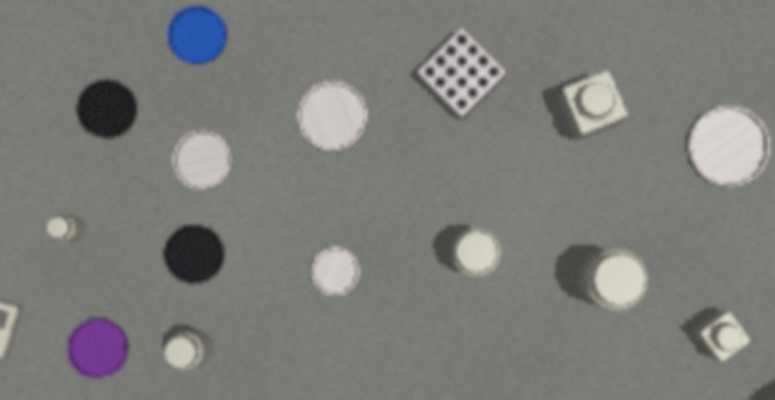

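The crop shows the choices clearly. White dishes of increasing size are at crop px (335,270), (202,159), (332,115) and (728,146). The round bottles are at (60,228), (183,350), (477,251) and (620,279). The two square bottles and the coloured dishes are distinct from these. Now I'll move to bottle_28, with the jaws turned along x.

```bash
python3 -m creep '[{"x":0.03,"y":0.045,"spin":6},{"x":0.06,"y":0.09,"spin":13},{"x":0.09,"y":0.135,"spin":20},{"x":0.12,"y":0.18,"spin":27},{"x":0.15,"y":0.225,"spin":34},{"x":0.18,"y":0.27,"spin":41},{"x":0.21,"y":0.315,"spin":48},{"x":0.24,"y":0.36,"spin":55},{"x":0.26,"y":0.41,"spin":62},{"x":0.265,"y":0.46,"spin":68},{"x":0.265,"y":0.51,"spin":68},{"x":0.265,"y":0.56,"spin":68}]' 0.087 15
python3 -m creep '[{"y":0.06},{"y":0.12},{"y":0.18},{"y":0.24},{"y":0.30},{"y":0.36},{"y":0.41},{"x":0.002,"y":0.445},{"x":0.002,"y":0.453},{"x":0.002,"y":0.453},{"x":0.002,"y":0.453}]'
python3 - <<'E'
from h import *
s=r.read_state();print(s["time"],s["ee_pos"],s["eef_rot"],s["joint_positions"])
w=shot("wrist");cv2.imwrite("pics/w1.png",w["pixels"]);W=world(w);q=level(W);print(q)
z=W[...,2]-(W[...,0]*q[0]+W[...,1]*q[1]+q[2])
k=(np.hypot(W[...,0]-.503,W[...,1]-.434)<.04)&(z>.053)
print(k.sum(),cv2.minEnclosingCircle(W[k][:,:2].astype(np.float32)))
E
```

```text
0.15 [ 0.23567359 -0.57857141  0.2469171 ] [ 8.29838749e-01 -5.58002991e-01 -4.79225315e-04 -2.88276756e-04] [ 1.16137852  0.33275194 -0.06470147  1.46075643  0.02160914  1.34989847
 -0.08849686]
[ 2.64496738e-04 -6.24108897e-05  5.76618959e-04]
0 ((0.0, 0.0), 0.0)invalid input at $[0]: expected keys x, y, z, spin
invalid input at $[0]: expected keys x, y, z, spin
```

View pics/w1.png

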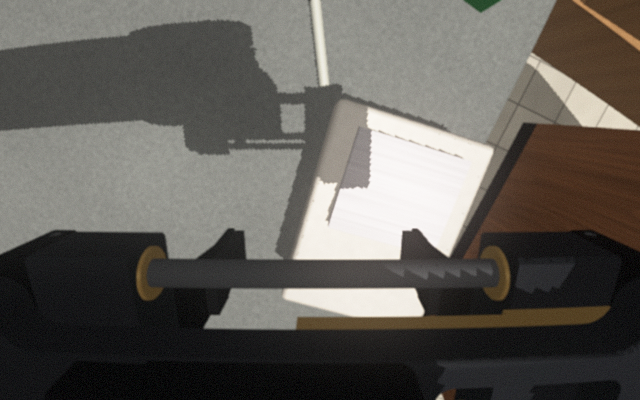

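The rows were refused because all four keys are needed. The picture shows the start pose: the jaws are at px (220..430, 270) and the white box is below. I'll resend with full keys.

```bash
python3 -m creep '[{"x":0.03,"y":0.045,"z":0,"spin":6},{"x":0.06,"y":0.09,"z":0,"spin":13},{"x":0.09,"y":0.135,"z":0,"spin":20},{"x":0.12,"y":0.18,"z":0,"spin":27},{"x":0.15,"y":0.225,"z":0,"spin":34},{"x":0.18,"y":0.27,"z":0,"spin":41},{"x":0.21,"y":0.315,"z":0,"spin":48},{"x":0.24,"y":0.36,"z":0,"spin":55},{"x":0.26,"y":0.41,"z":0,"spin":62},{"x":0.265,"y":0.46,"z":0,"spin":68},{"x":0.265,"y":0.51,"z":0,"spin":68},{"x":0.265,"y":0.56,"z":0,"spin":68}]' 0.087 15 &&
python3 -m creep '[{"x":0,"y":0.06,"z":0,"spin":0},{"x":0,"y":0.12,"z":0,"spin":0},{"x":0,"y":0.18,"z":0,"spin":0},{"x":0,"y":0.24,"z":0,"spin":0},{"x":0,"y":0.30,"z":0,"spin":0},{"x":0,"y":0.36,"z":0,"spin":0},{"x":0,"y":0.41,"z":0,"spin":0},{"x":0.002,"y":0.445,"z":0,"spin":0},{"x":0.002,"y":0.453,"z":0,"spin":0},{"x":0.002,"y":0.453,"z":0,"spin":0},{"x":0.002,"y":0.453,"z":0,"spin":0}]'
cat >> h.py <<'E'
def near(x,y,h,d,name=None):
    s=r.read_state();print(round(s["time"],2),s["ee_pos"].round(4) if hasattr(s["ee_pos"],"round") else s["ee_pos"],np.round(s["eef_rot"],3),np.round(s["joint_positions"],2),round(s["width"],4))
    w=shot("wrist")
    if name: cv2.imwrite(f"pics/{name}.png",w["pixels"])
    W=world(w);q=level(W);print("plane z",q@[x,y,1])
    z=W[...,2]-(W[...,0]*q[0]+W[...,1]*q[1]+q[2])
    k=(np.hypot(W[...,0]-x,W[...,1]-y)<d/2+.02)&(z>h-.005)&(z<h+.012)
    print(k.sum(),cv2.minEnclosingCircle(W[k][:,:2].astype(np.float32)),np.median(z[k]))
    e=np.ptp(W[k][:,:2],axis=0) if k.any() else 0;print("ext",e,"mid",(W[k][:,:2].min(0)+W[k][:,:2].max(0))/2)
E
python3 -c "
from h import *
near(.503,.434,.06,.022,'w2')"
```

```text
time: 1.7
ee_pos: [0.5005, -0.0173, 0.2475]
eef_rot: [1.0, 0.001, 0.0, 0.0]
ft_force: [0.9, -0.0, -0.4]
width: 0.087
time: 3.08
ee_pos: [0.5036, 0.4327, 0.2477]
eef_rot: [1.0, 0.0, 0.0, 0.0]
ft_force: [0.5, -0.5, -0.1]
width: 0.0874
3.08 [0.5036 0.4327 0.2477] [1. 0. 0. 0.] [-0.23  0.54 -0.81  1.31  0.39  1.45 -1.02] 0.0874
plane z 0.0007511770401624035
356 ((0.5042006373405457, 0.4368639290332794), 0.011998654343187809) 0.05977764791295809
ext [0.02332315 0.02272765] mid [0.50422552 0.43659642]
```

View pics/w2.png

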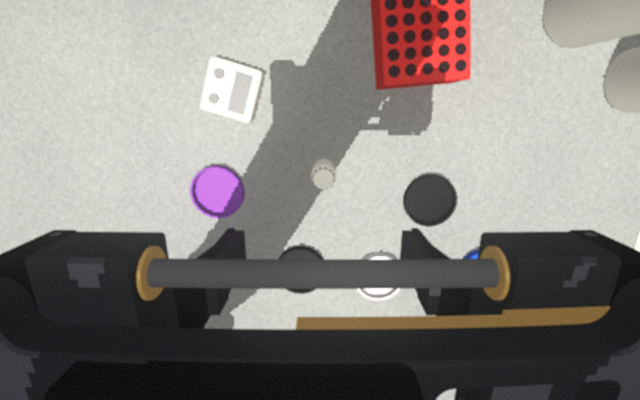

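The wrist view shows bottle_28 between the jaws at px (322,175), with the purple and black dishes beside it. The wrist camera gives (0.504, 0.436), which agrees with the other views. Next I'll descend and grip.

```bash
python3 -m creep '[{"x":0,"y":0.003,"z":-0.04,"spin":0},{"x":0,"y":0.003,"z":-0.09,"spin":0},{"x":0,"y":0.003,"z":-0.14,"spin":0},{"x":0,"y":0.003,"z":-0.18,"spin":0},{"x":0,"y":0.003,"z":-0.20,"spin":0},{"x":0,"y":0.003,"z":-0.21,"spin":0},{"x":0,"y":0.003,"z":-0.21,"spin":0}]' && python3 -m creep '[{"x":0,"y":0,"z":0,"spin":0},{"x":0,"y":0,"z":0,"spin":0},{"x":0,"y":0,"z":0,"spin":0},{"x":0,"y":0,"z":0,"spin":0},{"x":0,"y":0,"z":0,"spin":0},{"x":0,"y":0,"z":0,"spin":0},{"x":0,"y":0,"z":0,"spin":0},{"x":0,"y":0,"z":0,"spin":0}]' 0 15
```

```text
time: 4.0
ee_pos: [0.5032, 0.4373, 0.0383]
eef_rot: [1.0, 0.001, 0.0, -0.0]
ft_force: [-0.1, -0.2, 0.8]
width: 0.0873
time: 5.0
ee_pos: [0.5028, 0.4372, 0.0375]
eef_rot: [1.0, 0.001, 0.0, -0.0]
ft_force: [0.3, -0.6, -0.5]
width: 0.0279
```

```bash
python3 -m creep '[{"x":0,"y":0,"z":0.01,"spin":0},{"x":0,"y":0,"z":0.03,"spin":0},{"x":0,"y":0,"z":0.07,"spin":0},{"x":0,"y":0,"z":0.11,"spin":0},{"x":0,"y":0,"z":0.15,"spin":0},{"x":-0.005,"y":-0.025,"z":0.16,"spin":0},{"x":-0.012,"y":-0.065,"z":0.16,"spin":0},{"x":-0.02,"y":-0.11,"z":0.16,"spin":0},{"x":-0.03,"y":-0.16,"z":0.16,"spin":0},{"x":-0.04,"y":-0.21,"z":0.16,"spin":0},{"x":-0.048,"y":-0.255,"z":0.16,"spin":0},{"x":-0.051,"y":-0.28,"z":0.16,"spin":0}]' && python3 -m creep '[{"x":0,"y":-0.01,"z":0,"spin":0},{"x":0,"y":-0.013,"z":0,"spin":0},{"x":0,"y":-0.013,"z":0,"spin":0}]'
python3 -c "
from h import *
near(.451,.143,.012,.054,'w3')"
```

```text
time: 6.5
ee_pos: [0.4516, 0.1551, 0.1989]
eef_rot: [1.0, 0.001, 0.001, 0.001]
ft_force: [0.7, 1.0, -0.4]
width: 0.0275
time: 6.88
ee_pos: [0.4518, 0.1453, 0.1978]
eef_rot: [1.0, 0.002, 0.0, -0.0]
ft_force: [-0.1, -0.2, -0.6]
width: 0.0277
6.88 [0.4518 0.1453 0.1978] [ 1.     0.002  0.    -0.   ] [ 0.4   0.1  -0.84  1.88  0.08  1.2  -0.46] 0.0277
plane z 0.0007954465999883489
486 ((0.4514043927192688, 0.14591945707798004), 0.02702339179813862) 0.011602228826294783
ext [0.05273157 0.05253721] mid [0.45140358 0.14619556]
```

View pics/w3.png

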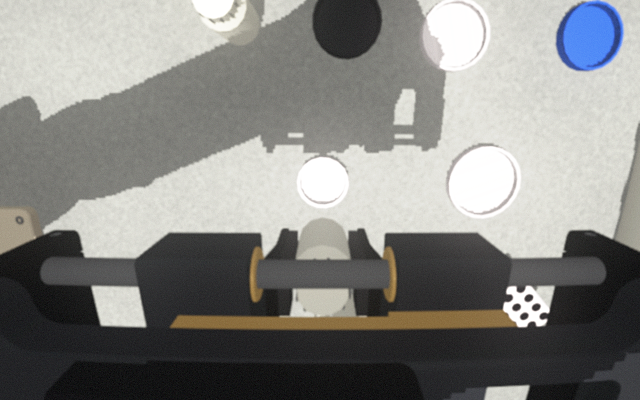

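The wrist view shows bottle_28 held upright at px (323,265) with dish_48 at (323,181). The dish measures (0.451, 0.146) with an outside diameter of 54 mm, as it should be. I'll lower it now.

```bash
python3 -m creep '[{"x":0,"y":0,"z":-0.03,"spin":0},{"x":0,"y":0,"z":-0.07,"spin":0},{"x":0,"y":0,"z":-0.11,"spin":0},{"x":0,"y":0,"z":-0.135,"spin":0},{"x":0,"y":0,"z":-0.148,"spin":0},{"x":0,"y":0,"z":-0.152,"spin":0},{"x":0,"y":0,"z":-0.155,"spin":0},{"x":0,"y":0,"z":-0.157,"spin":0},{"x":0,"y":0,"z":-0.157,"spin":0},{"x":0,"y":0,"z":-0.157,"spin":0}]'
```

```text
time: 8.18
ee_pos: [0.452, 0.1441, 0.0409]
eef_rot: [1.0, 0.001, 0.0, 0.0]
ft_force: [0.4, 0.1, -0.3]
width: 0.0273
```

```bash
python3 -m creep '[{"x":0,"y":0,"z":-0.001,"spin":0},{"x":0,"y":0,"z":-0.001,"spin":0}]' && python3 -m creep '[{"x":0,"y":0,"z":0,"spin":0},{"x":0,"y":0,"z":0,"spin":0},{"x":0,"y":0,"z":0,"spin":0},{"x":0,"y":0,"z":0,"spin":0},{"x":0,"y":0,"z":0,"spin":0},{"x":0,"y":0,"z":0.02,"spin":0},{"x":0,"y":0,"z":0.06,"spin":0},{"x":0,"y":0,"z":0.11,"spin":0},{"x":0,"y":0,"z":0.16,"spin":0},{"x":-0.01,"y":0.02,"z":0.2,"spin":0},{"x":-0.04,"y":0.07,"z":0.2,"spin":0},{"x":-0.06,"y":0.11,"z":0.2,"spin":0}]' 0.087 && python3 -m creep '[{"x":-0.015,"y":0.025,"z":0,"spin":0},{"x":-0.022,"y":0.045,"z":0,"spin":0},{"x":-0.022,"y":0.045,"z":0,"spin":0},{"x":-0.022,"y":0.045,"z":0,"spin":0}]'
python3 -c "
from h import *
near(.37,.30,.08,.032,'w4')"
```

```text
time: 8.43
ee_pos: [0.4521, 0.1442, 0.0403]
eef_rot: [1.0, 0.001, 0.0, 0.0]
ft_force: [-3.6, -1.6, 11.4]
width: 0.0277
time: 9.93
ee_pos: [0.3908, 0.2558, 0.2402]
eef_rot: [1.0, 0.002, 0.001, 0.0]
ft_force: [0.5, -1.1, 0.5]
width: 0.087
time: 10.42
ee_pos: [0.3702, 0.2984, 0.2394]
eef_rot: [1.0, 0.001, -0.0, 0.0]
ft_force: [0.1, -0.7, 0.2]
width: 0.0872
10.43 [0.3702 0.2984 0.2394] [ 1.     0.001 -0.     0.   ] [ 0.22  0.09 -1.02  1.81  0.08  1.29 -0.82] 0.0872
plane z 0.0008032874905812679
839 ((0.36979424953460693, 0.3019272983074188), 0.016838783398270607) 0.07977287228404424
ext [0.03204519 0.03233705] mid [0.36990279 0.30186134]
```

View pics/w4.png

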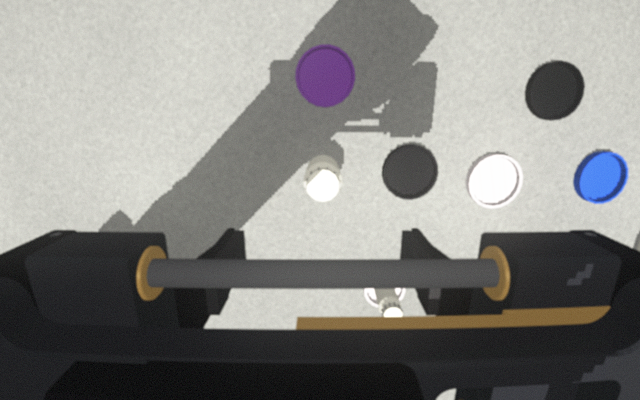

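bottle_28 stands in dish_48 at px (385,300). bottle_40 is at (322,182), centred between the jaws, at (0.370, 0.301). Next I'll grasp it.

```bash
python3 -m creep '[{"x":0,"y":0.002,"z":-0.04,"spin":0},{"x":0,"y":0.002,"z":-0.09,"spin":0},{"x":0,"y":0.002,"z":-0.14,"spin":0},{"x":0,"y":0.002,"z":-0.17,"spin":0},{"x":0,"y":0.002,"z":-0.185,"spin":0},{"x":0,"y":0.002,"z":-0.191,"spin":0},{"x":0,"y":0.002,"z":-0.191,"spin":0}]' && python3 -m creep '[{"x":0,"y":0,"z":0,"spin":0},{"x":0,"y":0,"z":0,"spin":0},{"x":0,"y":0,"z":0,"spin":0},{"x":0,"y":0,"z":0,"spin":0},{"x":0,"y":0,"z":0,"spin":0},{"x":0,"y":0,"z":0,"spin":0},{"x":0,"y":0,"z":0,"spin":0}]' 0 18
```

```text
time: 11.35
ee_pos: [0.3703, 0.3013, 0.0492]
eef_rot: [1.0, 0.001, 0.0, -0.0]
ft_force: [0.6, 0.3, -0.4]
width: 0.087
time: 12.22
ee_pos: [0.3698, 0.3012, 0.0486]
eef_rot: [1.0, 0.001, 0.0, -0.0]
ft_force: [0.5, 0.8, -0.4]
width: 0.0398
```

```bash
python3 -m creep '[{"x":0,"y":0,"z":0.01,"spin":0},{"x":0,"y":0,"z":0.03,"spin":0},{"x":0,"y":0,"z":0.07,"spin":0},{"x":0,"y":0,"z":0.11,"spin":0},{"x":0.01,"y":0,"z":0.15,"spin":0},{"x":0.04,"y":0,"z":0.16,"spin":0},{"x":0.08,"y":-0.003,"z":0.16,"spin":0},{"x":0.12,"y":-0.006,"z":0.16,"spin":0},{"x":0.16,"y":-0.009,"z":0.16,"spin":0},{"x":0.19,"y":-0.011,"z":0.16,"spin":0},{"x":0.205,"y":-0.011,"z":0.16,"spin":0},{"x":0.208,"y":-0.011,"z":0.16,"spin":0}]' && python3 -m creep '[{"x":0,"y":0,"z":0,"spin":0},{"x":0,"y":0,"z":0,"spin":0}]'
python3 -c "
from h import *
near(.578,.289,.012,.066,'w5')"
```

```text
time: 13.72
ee_pos: [0.5784, 0.2899, 0.2096]
eef_rot: [1.0, 0.001, 0.0, -0.001]
ft_force: [-0.4, 0.3, -0.1]
width: 0.0395
time: 13.98
ee_pos: [0.5771, 0.2904, 0.2092]
eef_rot: [1.0, 0.002, 0.0, -0.0]
ft_force: [-0.6, -0.1, -1.1]
width: 0.0397
13.97 [0.5771 0.2904 0.2092] [ 1.     0.002  0.    -0.   ] [ 0.08  0.54 -0.88  1.42  0.42  1.37 -0.8 ] 0.0397
plane z 0.0008626712177048526
464 ((0.578515887260437, 0.29208457469940186), 0.03297457471489906) 0.011544805605657333
ext [0.06432395 0.05959125] mid [0.57823574 0.29482995]
```

View pics/w5.png

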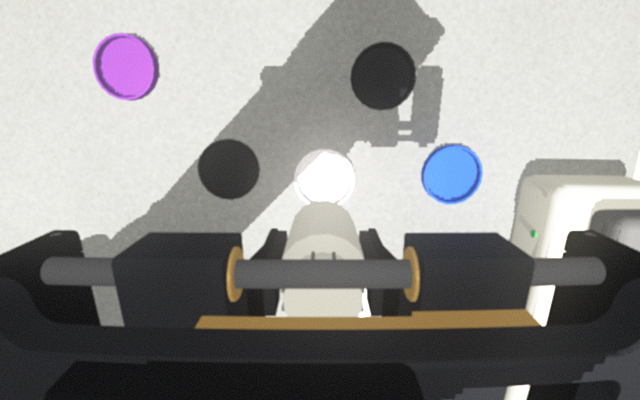

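bottle_40 hangs upright at px (323,240) over the white dish_60 at (325,180). The dish centre is (0.5785, 0.291), so only a 1 mm correction is needed before lowering.

```bash
python3 -m creep '[{"x":0.001,"y":0.001,"z":-0.03,"spin":0},{"x":0.001,"y":0.001,"z":-0.07,"spin":0},{"x":0.001,"y":0.001,"z":-0.11,"spin":0},{"x":0.001,"y":0.001,"z":-0.135,"spin":0},{"x":0.001,"y":0.001,"z":-0.148,"spin":0},{"x":0.001,"y":0.001,"z":-0.152,"spin":0},{"x":0.001,"y":0.001,"z":-0.155,"spin":0},{"x":0.001,"y":0.001,"z":-0.157,"spin":0},{"x":0.001,"y":0.001,"z":-0.157,"spin":0},{"x":0.001,"y":0.001,"z":-0.157,"spin":0}]'
```

```text
time: 15.28
ee_pos: [0.5789, 0.2912, 0.0519]
eef_rot: [1.0, 0.001, 0.0, -0.0]
ft_force: [-0.2, 0.3, -1.8]
width: 0.0392
```

```bash
python3 -m creep '[{"x":0,"y":0,"z":-0.001,"spin":0},{"x":0,"y":0,"z":-0.001,"spin":0}]' && python3 -m creep '[{"x":0,"y":0,"z":0,"spin":0},{"x":0,"y":0,"z":0,"spin":0},{"x":0,"y":0,"z":0,"spin":0},{"x":0,"y":0,"z":0,"spin":0},{"x":0,"y":0,"z":0,"spin":0},{"x":0,"y":0,"z":0.02,"spin":0},{"x":0,"y":0,"z":0.06,"spin":0},{"x":0,"y":0,"z":0.11,"spin":0},{"x":0,"y":0,"z":0.16,"spin":0},{"x":-0.01,"y":-0.02,"z":0.2,"spin":0},{"x":-0.03,"y":-0.07,"z":0.21,"spin":0},{"x":-0.05,"y":-0.12,"z":0.21,"spin":0}]' 0.087 && python3 -m creep '[{"x":-0.02,"y":-0.05,"z":0,"spin":0},{"x":-0.04,"y":-0.10,"z":0,"spin":0},{"x":-0.055,"y":-0.15,"z":0,"spin":0},{"x":-0.06,"y":-0.175,"z":0,"spin":0},{"x":-0.061,"y":-0.181,"z":0,"spin":0},{"x":-0.061,"y":-0.181,"z":0,"spin":0},{"x":-0.061,"y":-0.181,"z":0,"spin":0}]'
python3 -c "
from h import *
near(.468,-.01,.1,.042,'w6')"
```

```text
time: 15.52
ee_pos: [0.579, 0.2913, 0.0516]
eef_rot: [1.0, 0.001, 0.0, 0.0]
ft_force: [-2.5, -2.9, 7.9]
width: 0.0395
time: 17.02
ee_pos: [0.5284, 0.1709, 0.2629]
eef_rot: [1.0, 0.002, 0.001, -0.0]
ft_force: [1.3, -0.8, 0.7]
width: 0.0871
time: 17.9
ee_pos: [0.4681, -0.0081, 0.2608]
eef_rot: [1.0, 0.003, 0.0, -0.0]
ft_force: [-0.3, 0.6, -0.4]
width: 0.087
17.9 [ 0.4681 -0.0081  0.2608] [ 1.     0.003  0.    -0.   ] [ 0.79  0.02 -0.86  1.8   0.02  1.33 -0.08] 0.087
plane z 0.000727876632491144
1374 ((0.46834179759025574, -0.010752322152256966), 0.02175966091454029) 0.09992495090448152
ext [0.04233073 0.04175116] mid [ 0.46798782 -0.01004847]
```

View pics/w6.png

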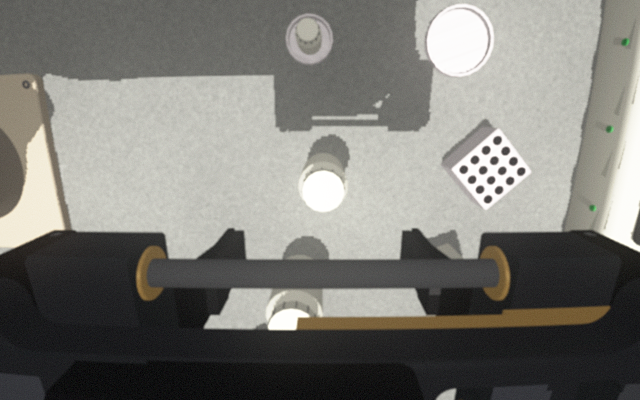

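bottle_52 is centred at px (322,188), bottle_64 is behind the bar at (292,310), and bottle_28 stands in its dish at (309,38). Next I'll grasp bottle_52.

```bash
python3 -m creep '[{"x":0,"y":-0.002,"z":-0.04,"spin":0},{"x":0,"y":-0.002,"z":-0.09,"spin":0},{"x":0,"y":-0.002,"z":-0.14,"spin":0},{"x":0,"y":-0.002,"z":-0.17,"spin":0},{"x":0,"y":-0.002,"z":-0.187,"spin":0},{"x":0,"y":-0.002,"z":-0.195,"spin":0},{"x":0,"y":-0.002,"z":-0.195,"spin":0}]' && python3 -m creep '[{"x":0,"y":0,"z":0,"spin":0},{"x":0,"y":0,"z":0,"spin":0},{"x":0,"y":0,"z":0,"spin":0},{"x":0,"y":0,"z":0,"spin":0},{"x":0,"y":0,"z":0,"spin":0},{"x":0,"y":0,"z":0,"spin":0}]' 0 22
```

```text
time: 18.82
ee_pos: [0.4682, -0.0116, 0.066]
eef_rot: [1.0, 0.002, 0.0, -0.0]
ft_force: [0.0, 0.3, -0.5]
width: 0.0871
time: 19.58
ee_pos: [0.4679, -0.0119, 0.0657]
eef_rot: [1.0, 0.001, 0.0, 0.0]
ft_force: [-0.5, -0.4, 2.2]
width: 0.0513
```

```bash
python3 -m creep '[{"x":0,"y":0,"z":0.01,"spin":0},{"x":0,"y":0,"z":0.03,"spin":0},{"x":0,"y":0,"z":0.07,"spin":0},{"x":0,"y":0,"z":0.11,"spin":0},{"x":0.005,"y":0.005,"z":0.15,"spin":0},{"x":0.025,"y":0.025,"z":0.16,"spin":0},{"x":0.05,"y":0.05,"z":0.16,"spin":0},{"x":0.08,"y":0.08,"z":0.16,"spin":0},{"x":0.11,"y":0.11,"z":0.16,"spin":0},{"x":0.14,"y":0.14,"z":0.16,"spin":0},{"x":0.155,"y":0.155,"z":0.16,"spin":0},{"x":0.16,"y":0.16,"z":0.16,"spin":0}]' && python3 -m creep '[{"x":0,"y":0,"z":0,"spin":0},{"x":0,"y":0,"z":0,"spin":0}]'
python3 -c "
from h import *
near(.628,.148,.012,.078,'w7')"
```

```text
time: 21.08
ee_pos: [0.6278, 0.1494, 0.2255]
eef_rot: [1.0, 0.002, -0.001, -0.001]
ft_force: [-0.7, 0.7, -0.9]
width: 0.0513
time: 21.32
ee_pos: [0.6275, 0.1471, 0.2259]
eef_rot: [1.0, 0.001, 0.0, 0.0]
ft_force: [-0.4, -0.4, -1.8]
width: 0.0515
21.32 [0.6275 0.1471 0.2259] [1.    0.001 0.    0.   ] [ 0.31  0.53 -0.88  1.4   0.4   1.4  -0.56] 0.0515
plane z 0.0007828586432060802
403 ((0.6246853470802307, 0.14695364236831665), 0.03892479091882706) 0.011645426627899155
ext [0.07751207 0.06016517] mid [0.62462108 0.15563595]
```

View pics/w7.png

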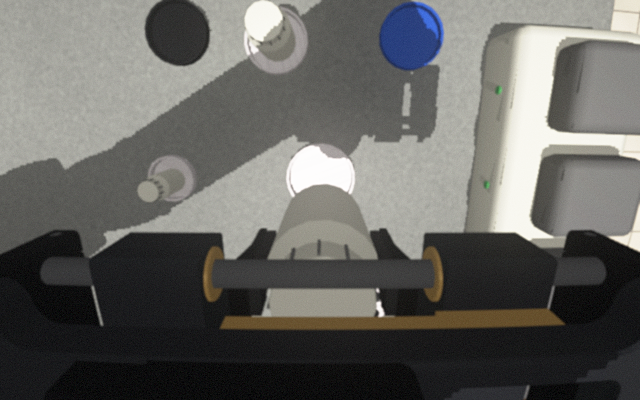

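bottle_52 is held over dish_72, whose centre is at px (320,180). The earlier bottles stand in their dishes at (277,40) and (170,178). The wrist camera puts the dish at x 0.625, so I'll shift -2 mm while lowering.

```bash
python3 -m creep '[{"x":-0.002,"y":0,"z":-0.03,"spin":0},{"x":-0.002,"y":0,"z":-0.07,"spin":0},{"x":-0.002,"y":0,"z":-0.11,"spin":0},{"x":-0.002,"y":0,"z":-0.135,"spin":0},{"x":-0.002,"y":0,"z":-0.148,"spin":0},{"x":-0.002,"y":0,"z":-0.152,"spin":0},{"x":-0.002,"y":0,"z":-0.155,"spin":0},{"x":-0.002,"y":0,"z":-0.157,"spin":0},{"x":-0.002,"y":0,"z":-0.157,"spin":0},{"x":-0.002,"y":0,"z":-0.157,"spin":0}]'
```

```text
time: 22.62
ee_pos: [0.626, 0.1482, 0.0689]
eef_rot: [1.0, 0.001, 0.0, -0.0]
ft_force: [0.9, -0.8, -0.9]
width: 0.0515
```

```bash
python3 -m creep '[{"x":0,"y":0,"z":-0.001,"spin":0},{"x":0,"y":0,"z":-0.001,"spin":0}]' && python3 -m creep '[{"x":0,"y":0,"z":0,"spin":0},{"x":0,"y":0,"z":0,"spin":0},{"x":0,"y":0,"z":0,"spin":0},{"x":0,"y":0,"z":0,"spin":0},{"x":0,"y":0,"z":0,"spin":0},{"x":0,"y":0,"z":0.02,"spin":0},{"x":0,"y":0,"z":0.06,"spin":0},{"x":0,"y":0,"z":0.11,"spin":0},{"x":0,"y":0,"z":0.16,"spin":0},{"x":-0.01,"y":-0.015,"z":0.2,"spin":0},{"x":-0.03,"y":-0.05,"z":0.21,"spin":0},{"x":-0.055,"y":-0.09,"z":0.21,"spin":0}]' 0.087 && python3 -m creep '[{"x":-0.03,"y":-0.045,"z":0,"spin":0},{"x":-0.06,"y":-0.09,"z":0,"spin":0},{"x":-0.09,"y":-0.135,"z":0,"spin":0},{"x":-0.115,"y":-0.175,"z":0,"spin":0},{"x":-0.13,"y":-0.205,"z":0,"spin":0},{"x":-0.134,"y":-0.216,"z":0,"spin":0},{"x":-0.134,"y":-0.216,"z":0,"spin":0},{"x":-0.134,"y":-0.216,"z":0,"spin":0}]'
python3 -c "
from h import *
near(.437,-.158,.118,.051,'w8')"
```

```text
time: 22.88
ee_pos: [0.626, 0.1483, 0.0688]
eef_rot: [1.0, 0.001, 0.0, 0.0]
ft_force: [-2.6, -1.1, 8.4]
width: 0.0519
time: 24.38
ee_pos: [0.5706, 0.0585, 0.2801]
eef_rot: [1.0, 0.002, 0.002, -0.0]
ft_force: [0.6, -0.7, 1.0]
width: 0.0867
time: 25.38
ee_pos: [0.4376, -0.1562, 0.2779]
eef_rot: [1.0, 0.003, 0.0, -0.0]
ft_force: [-0.1, -0.2, 0.3]
width: 0.0873
25.38 [ 0.4376 -0.1562  0.2779] [ 1.     0.003  0.    -0.   ] [ 1.06 -0.   -0.8   1.78 -0.    1.36  0.27] 0.0873
plane z 0.0007080088483306121
2099 ((0.43630480766296387, -0.15618228912353516), 0.02650735154747963) 0.11791199775001665
ext [0.05108129 0.05118196] mid [ 0.43621378 -0.15568745]
```

View pics/w8.png

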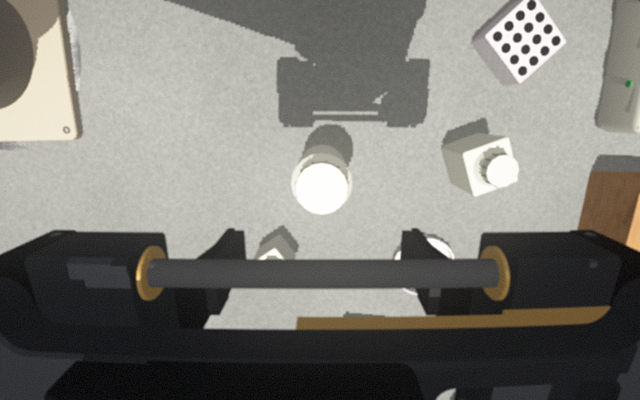

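bottle_64 is centred at px (322,185). The square bottles at (480,165) and (272,250) are clear of the fingers. Next I'll grasp it.

```bash
python3 -m creep '[{"x":-0.001,"y":0.001,"z":-0.04,"spin":0},{"x":-0.001,"y":0.001,"z":-0.08,"spin":0},{"x":-0.001,"y":0.001,"z":-0.12,"spin":0},{"x":-0.001,"y":0.001,"z":-0.155,"spin":0},{"x":-0.001,"y":0.001,"z":-0.18,"spin":0},{"x":-0.001,"y":0.001,"z":-0.191,"spin":0},{"x":-0.001,"y":0.001,"z":-0.191,"spin":0}]' && python3 -m creep '[{"x":0,"y":0,"z":0,"spin":0},{"x":0,"y":0,"z":0,"spin":0},{"x":0,"y":0,"z":0,"spin":0},{"x":0,"y":0,"z":0,"spin":0},{"x":0,"y":0,"z":0,"spin":0},{"x":0,"y":0,"z":0,"spin":0}]' 0 28
```

```text
time: 26.3
ee_pos: [0.4359, -0.1561, 0.0865]
eef_rot: [1.0, 0.002, -0.0, -0.0]
ft_force: [0.1, -1.1, 0.7]
width: 0.0871
time: 27.05
ee_pos: [0.4362, -0.157, 0.087]
eef_rot: [1.0, 0.001, 0.0, 0.0]
ft_force: [0.7, -0.1, 5.8]
width: 0.0635
```

```bash
python3 -m creep '[{"x":0,"y":0,"z":0.01,"spin":0},{"x":0,"y":0,"z":0.03,"spin":0},{"x":0,"y":0,"z":0.06,"spin":0},{"x":0,"y":0,"z":0.10,"spin":0},{"x":0.005,"y":-0.005,"z":0.14,"spin":0},{"x":0.02,"y":-0.02,"z":0.16,"spin":0},{"x":0.045,"y":-0.042,"z":0.16,"spin":0},{"x":0.075,"y":-0.07,"z":0.16,"spin":0},{"x":0.105,"y":-0.098,"z":0.16,"spin":0},{"x":0.13,"y":-0.121,"z":0.16,"spin":0},{"x":0.144,"y":-0.134,"z":0.16,"spin":0},{"x":0.148,"y":-0.138,"z":0.16,"spin":0}]' && python3 -m creep '[{"x":0,"y":0,"z":0,"spin":0},{"x":0,"y":0,"z":0,"spin":0}]'
python3 -c "
from h import *
near(.584,-.295,.012,.09,'w9')"
```

```text
time: 28.55
ee_pos: [0.5838, -0.2952, 0.2459]
eef_rot: [1.0, 0.001, -0.001, -0.001]
ft_force: [-0.4, -0.0, -2.0]
width: 0.0635
time: 28.8
ee_pos: [0.5834, -0.2942, 0.2469]
eef_rot: [1.0, 0.002, -0.0, 0.0]
ft_force: [1.0, 0.6, -1.7]
width: 0.0633
28.8 [ 0.5834 -0.2942  0.2469] [ 1.     0.002 -0.     0.   ] [ 0.91  0.49 -0.74  1.35  0.33  1.42  0.19] 0.0633
plane z 0.0007416862005816717
355 ((0.5817716121673584, -0.2946890890598297), 0.04497668519616127) 0.01171185804964137
ext [0.08828269 0.058522  ] mid [ 0.58202531 -0.27944795]
```

View pics/w9.png

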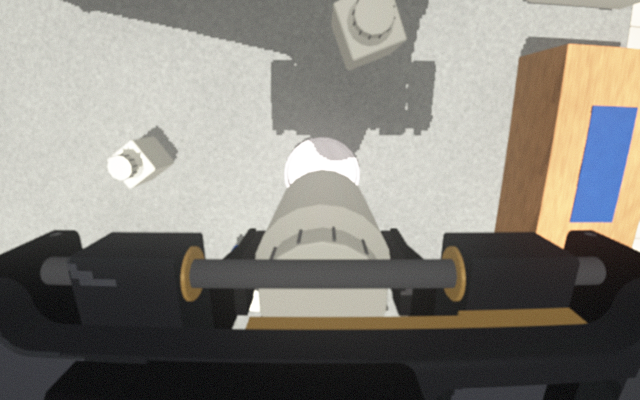

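bottle_64 is held over dish_84, whose visible rim centre is at px (322,178). The square bottles at (370,20) and (130,160) are clear. I'll lower it with -1 mm in x.

```bash
python3 -m creep '[{"x":-0.001,"y":0,"z":-0.03,"spin":0},{"x":-0.001,"y":0,"z":-0.07,"spin":0},{"x":-0.001,"y":0,"z":-0.11,"spin":0},{"x":-0.001,"y":0,"z":-0.135,"spin":0},{"x":-0.001,"y":0,"z":-0.148,"spin":0},{"x":-0.001,"y":0,"z":-0.152,"spin":0},{"x":-0.001,"y":0,"z":-0.155,"spin":0},{"x":-0.001,"y":0,"z":-0.157,"spin":0},{"x":-0.001,"y":0,"z":-0.157,"spin":0},{"x":-0.001,"y":0,"z":-0.157,"spin":0}]'
```

```text
time: 30.1
ee_pos: [0.5832, -0.295, 0.0902]
eef_rot: [1.0, 0.001, 0.001, 0.0]
ft_force: [0.8, -0.9, 0.6]
width: 0.0634
```

```bash
python3 -m creep '[{"x":0,"y":0,"z":-0.001,"spin":0},{"x":0,"y":0,"z":-0.001,"spin":0},{"x":0,"y":0,"z":-0.001,"spin":0}]'
```

```text
time: 30.48
ee_pos: [0.5833, -0.295, 0.0901]
eef_rot: [1.0, 0.001, 0.001, 0.0]
ft_force: [-1.2, 0.8, 8.7]
width: 0.0636
```

Contact reads 8.7 N, so the bottle is seated. I'll open, lift, and move aside for a clear check.

```bash
python3 -m creep '[{"x":0,"y":0,"z":0,"spin":0},{"x":0,"y":0,"z":0,"spin":0},{"x":0,"y":0,"z":0,"spin":0},{"x":0,"y":0,"z":0,"spin":0},{"x":0,"y":0,"z":0,"spin":0},{"x":0,"y":0,"z":0.02,"spin":0},{"x":0,"y":0,"z":0.06,"spin":0},{"x":0,"y":0,"z":0.11,"spin":0},{"x":0,"y":0,"z":0.16,"spin":0},{"x":-0.02,"y":-0.02,"z":0.2,"spin":0},{"x":-0.06,"y":-0.05,"z":0.21,"spin":0},{"x":-0.1,"y":-0.09,"z":0.21,"spin":0}]' 0.087 && python3 -m creep '[{"x":-0.04,"y":-0.04,"z":0,"spin":0},{"x":-0.08,"y":-0.08,"z":0,"spin":0},{"x":-0.12,"y":-0.12,"z":0,"spin":0},{"x":-0.14,"y":-0.14,"z":0,"spin":0},{"x":-0.14,"y":-0.14,"z":0,"spin":0},{"x":-0.14,"y":-0.14,"z":0,"spin":0}]'
python3 - <<'E'
from h import *
s=r.read_state();print(s["time"],s["ee_pos"],s["joint_positions"])
for n in("top","scene"):
    c=shot(n);cv2.imwrite(f"pics/{n}1.png",c["pixels"]);W=world(c);q=level(W)
    z=W[...,2]-(W[...,0]*q[0]+W[...,1]*q[1]+q[2])
    for nm,x,y,h,d in [("b28",.4515,.145,.063,.022),("b40",.578,.291,.083,.032),("b52",.6255,.147,.103,.042),("b64",.582,-.295,.121,.051),("sqS",.371,-.277,.07,.026),("sqL",.625,-.142,.096,.035)]:
        k=(np.hypot(W[...,0]-x,W[...,1]-y)<.045)&(z>h-.006)
        print(n,nm,k.sum(),np.round(cv2.minEnclosingCircle(W[k][:,:2].astype(np.float32))[0],4),"target",x,y,"ztop %.4f"%np.percentile(z[k],80))
    if n=="scene": cv2.imwrite("pics/fin.png",cv2.resize(c["pixels"][120:300,190:560],None,fx=2.1,fy=2.1))
E
```

```text
time: 31.98
ee_pos: [0.4827, -0.3846, 0.3017]
eef_rot: [1.0, 0.003, 0.002, 0.001]
ft_force: [-0.7, -1.0, 0.4]
width: 0.0869
time: 32.72
ee_pos: [0.344, -0.5239, 0.2996]
eef_rot: [1.0, 0.002, 0.001, 0.0]
ft_force: [-0.2, -0.7, 0.2]
width: 0.0871
32.725 [ 0.34397506 -0.52385661  0.29963234] [ 1.39951678  0.38500431 -0.6521314   1.34755462  0.23014279  1.48358103
  0.76793146]
top b28 56 [0.4503 0.1416] target 0.4515 0.145 ztop 0.0654
top b40 117 [0.5776 0.2898] target 0.578 0.291 ztop 0.0848
top b52 200 [0.6243 0.1478] target 0.6255 0.147 ztop 0.1058
top b64 311 [ 0.5813 -0.2949] target 0.582 -0.295 ztop 0.1231
top sqS 75 [ 0.372  -0.2774] target 0.371 -0.277 ztop 0.0728
top sqL 135 [ 0.6247 -0.1415] target 0.625 -0.142 ztop 0.0979
scene b28 43 [0.4533 0.1425] target 0.4515 0.145 ztop 0.0637
scene b40 104 [0.5797 0.2924] target 0.578 0.291 ztop 0.0842
scene b52 171 [0.627  0.1488] target 0.6255 0.147 ztop 0.1040
scene b64 188 [ 0.5858 -0.2924] target 0.582 -0.295 ztop 0.1217
scene sqS 43 [ 0.3741 -0.273 ] target 0.371 -0.277 ztop 0.0701
scene sqL 104 [ 0.6281 -0.1409] target 0.625 -0.142 ztop 0.0968
```

View pics/fin.png

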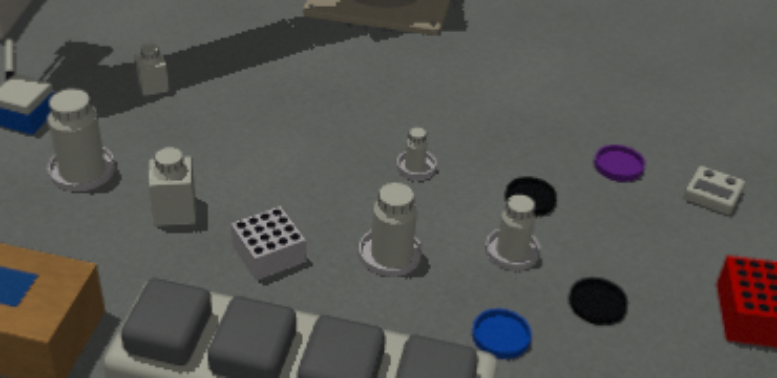

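View pics/top1.png

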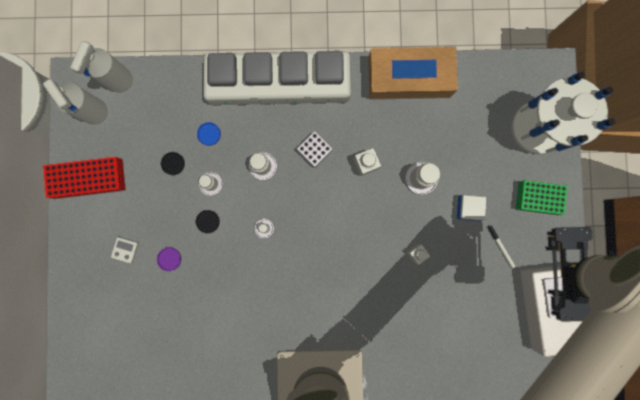

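All four bottles stand upright in the matching dishes: in the top view at px (264,228), (209,183), (262,164) and (424,177). The square bottles are still at (367,160) and (420,254). Handing in.

```bash
python3 -c "
from h import *
print(r.close_job())"
```

```text
the job is handed in; nothing more can be done
None
```

All four round bottles now stand upright in the dish of their own size. I placed them smallest to largest, lowering each into light contact (about 8–11 N) before opening the gripper. The job was handed in at about 33 s of the 120 s allowed.

- **Position:** The top camera puts every bottle within about 4 mm of its dish centre (bottle_28 is furthest off, the others within about 1.5 mm). The spare room is 10 mm all round.
- **Height:** The top camera shows every bottle top about 2–3 mm higher than on the bench, which fits the 3 mm dish floors. The scene camera gives 1–3 mm.
- **Left alone:** Both square bottles still stand within about 1 mm of their first top-view positions. The coloured look-alike dishes were not touched, and the gripper is clear of everything.
- **Disagreements:** The three cameras differed by 2–4 mm in places. The first top and scene estimate put dish_72 about 3 mm further out in x than the wrist view did. I used the wrist view, and the final pictures bore it out.
- **Failed step:** My first move command was refused for missing keys. Nothing moved, and I resent it.

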